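# Put the sizing balls back in their holder in order of size

## Task

Put the four loose steel sizing balls back in the holder, one in each ring seat, in order of size: the smallest in the seat next to the red end, then larger and larger to the largest in the farthest seat. Leave every ball sitting still in its seat.

Things in the scene. Friction and masses are not known exactly. Their poses are not given: they have to be found in the camera images.
- ball_30_center (a point): Centre of the smallest of four plain polished steel balls, 30 mm diameter. It starts resting in a thin black rubber ring (29 mm across, 4 mm high, 18 mm hole, fixed to the bench) that keeps it from rolling away; its centre is then 16 mm above the bench. Loose, free to roll; its axes mean nothing.
- ball_36_center (a point): Centre of the second smallest of four plain polished steel balls, 36 mm diameter. It starts resting in a thin black rubber ring (29 mm across, 4 mm high, 18 mm hole, fixed to the bench) that keeps it from rolling away; its centre is then 20 mm above the bench. Loose, free to roll; its axes mean nothing.
- ball_43_center (a point): Centre of the second largest of four plain polished steel balls, 43 mm diameter. It starts resting in a thin black rubber ring (29 mm across, 4 mm high, 18 mm hole, fixed to the bench) that keeps it from rolling away; its centre is then 24 mm above the bench. Loose, free to roll; its axes mean nothing.
- ball_51_center (a point): Centre of the largest of four plain polished steel balls, 51 mm diameter. It starts resting in a thin black rubber ring (29 mm across, 4 mm high, 18 mm hole, fixed to the bench) that keeps it from rolling away; its centre is then 28 mm above the bench. Loose, free to roll; its axes mean nothing.
- rail: The ball holder, fixed to the bench: a flat wooden bar 258 mm long overall, 50 mm wide, 12 mm high, with a row of four black ring seats along its middle, 62 mm apart. One end carries a red block 16 mm long, 50 mm wide, 20 mm high; the other end has a thin black cap. Origin: midway between the two middle seats, at bench level; x runs along the row, away from the red end, z up. It may lie at any angle on the bench.
- seat_1_mouth (a point): Centre of the mouth of the first seat, next to the red end: a black ring 40 mm across and 6 mm high on the bar, with an 18 mm hole that makes a shallow dimple. The point is level with the ring's top, 18 mm above the bench. A ball seated in any of the seats rests on the hole's edge, its centre above this point by 12 mm (30 mm ball), 16 mm (36), 20 mm (43) or 24 mm (51).
- seat_2_mouth (a point): Centre of the mouth of the second seat from the red end: a black ring 40 mm across and 6 mm high on the bar, with an 18 mm hole that makes a shallow dimple. The point is level with the ring's top, 18 mm above the bench. A ball seated in any of the seats rests on the hole's edge, its centre above this point by 12 mm (30 mm ball), 16 mm (36), 20 mm (43) or 24 mm (51).
- seat_3_mouth (a point): Centre of the mouth of the third seat from the red end: a black ring 40 mm across and 6 mm high on the bar, with an 18 mm hole that makes a shallow dimple. The point is level with the ring's top, 18 mm above the bench. A ball seated in any of the seats rests on the hole's edge, its centre above this point by 12 mm (30 mm ball), 16 mm (36), 20 mm (43) or 24 mm (51).
- seat_4_mouth (a point): Centre of the mouth of the fourth seat, farthest from the red end: a black ring 40 mm across and 6 mm high on the bar, with an 18 mm hole that makes a shallow dimple. The point is level with the ring's top, 18 mm above the bench. A ball seated in any of the seats rests on the hole's edge, its centre above this point by 12 mm (30 mm ball), 16 mm (36), 20 mm (43) or 24 mm (51).
Not all that is in view belongs to the job. What is shaped like the part that bears ball_36_center but purple is not meant. Leave any orange look-alike of the part that bears ball_51_center alone.

How it is judged:
By the outcome, as a careful person would: the job done as asked, in the order asked, and still so for the second after the job is handed in, with the robot touching nothing.
It also fails if it takes over 112 s, if anything falls off the work surface, if the arm or the gripper's body presses on something with over 40 N, if the wrist force passes 120 N, or if a joint passes its speed limit or range.

## Robot

A 6-joint arm with a two-finger parallel gripper is mounted at the origin on a cart in front of the work surface, level with it; the furniture and walls round the work are solid. World frame = base frame: x ahead of the robot, y to its left, z up, the work surface at z = 0. Lengths are in m, angles in degrees, forces in N, time in s.
With the tool pointing down it reaches from about 0.35 to 0.875 m from the base axis. Payload 4.2 kg.
Tool frame: the origin (TCP) lies midway between the tips of the shut fingers; the grasp point (between the pads) lies robot.tcp_to_grasp behind it (robot.tcp_to_grasp is the distance from the TCP to the grasp point, in m); z points along the fingers, y is the direction in which the jaws open and shut (so a half turn about z gives the same grasp; the last joint's range is limited). The gripper opens to 87 mm and grips with 3 to 60 N. Pads are 19 mm wide; open, the fingers measure 117 mm over their backs; the gripper's body (75 mm by 190 mm) begins 51 mm behind the grasp point.
Start: joints at [-58.751, 22.042, 0.453, 0, -68.411, -14.817], TCP at [0.177, -0.599, 0.223] pointing down, gripper open.
Joint ranges: [-179.83, 179.83], [-69.29, 118.12], [-61.27, 80.66], [-181.25, 117.63], [-171.15, -9.14], [-177.46, 177.46]. Speed limits (degrees/s): [159.86, 159.86, 180, 180, 180, 180].

## Interface

Orientations are given as a 3x3 rotation matrix whose columns are the frame's x, y, z axes.
In Python, from workcell import get_state, viewer, ticket, finder, robot gives the robot as it stands. The module is installed in compiled form; this text tells all that it offers.
- The arm moves only by the tool carry_out, never from a script. Its argument "series" is a list of rows, each an object with "delta_pos": the shift along the tool's x, y, z in units of 60 mm (1.0 is 60 mm), a list of three; "rot": the turn, a rotation vector about the tool's x, y, z in rad, a list of three; "jaw": the opening, from 0 (shut) to 1 (fully open). In form: [{"delta_pos": [tx, ty, tz], "rot": [wx, wy, wz], "jaw": jaw}, ...]. A call has exactly 8 rows; each row shifts and turns the commanded pose from where the row before left it, along the tool's axes as they then stand; what a row does not reach is not made up. A row lasts 1/8 s, in which the tool goes at most 62.5 mm and 10.7 degrees, less where a joint would pass 70% of its speed; a pose out of reach is approached as far as the arm can. A call is refused whole if a number of a shift passes 1 or a number of a turn 0.188, either way. A call with a gripper value outside its range is refused whole. The fingers move at their own pace and stop on an object; "force" is the grip in N (left out, the last holds). Time passes only in rows, so rows that do not move let the fingers close, or fill a call up. It gives the time, the measured TCP pose, the force and the opening at its end, in the units of the state.
- get_state(): the state, without advancing time (a new reading comes with each control period).
- viewer.snapshot(name): name is "scene" or "top" or "wrist"; returns a dict with "frame" (420x560x3 uint8, blue, green, red), "z_map" (420x560 float32, m along the optical axis (not along the pixel's ray), 0 where there is no reading), "fx", "fy", "cx", "cy" (pixels), "camera_from_world" (4x4, takes a point from world to camera coordinates). Camera axes: x right, y down, z forward; pixel columns grow to the right and rows downward; lengths in m; the calibration is good to about 2 mm. A picture is of the moment at which its call begins.
- ticket.close_job(): hands the job in, once; it reports no verdict.
Trained networks look in a picture, given as the dict that the camera call returned (one of the last four; its "shot" number tells which), for a name from the list of things; names that differ only in an ending like _2 or _b are one class to them, and where a whole thing is asked for, a point or a joint stands for the part that bears it (a point fixed in the world has none). Each returns a list of dicts, best first, with "conf" (0 to 1); they miss things now and then, are a little off and sometimes report something else, mostly with a low value. They report only what shows in the picture. A call takes as long as a camera call. They do not tell look-alikes from the thing itself.
- finder.boxes_of(picture, label): "rect" ([centre column, centre row, width, height] in pixels, round what is visible of it).
- finder.masks_of(picture, label): "region" (420x560 bool, what is visible of it) and "rect" ([centre column, centre row, width, height] in pixels, round what is visible of it).
- finder.tip_of(picture, label): "point" ([column, row] in pixels: a listed point, or the origin of a listed thing).
The state is a dict: "time_s": time; "joints": joint angles; "joint_velocities": joint speeds; "joint_efforts": joint torques, N m; "tcp_pos": TCP position; "ee_rot": TCP orientation; "wrist_force": force on the tool from outside, world axes, zero at the start; "ft_torque": the same for the moment, N m; "grip_width": opening from 0.0 (shut) to 1.0 (fully open).
Only numpy, scipy, OpenCV 4.12 (cv2) and the standard library are available. Lean on these libraries where they do the work, as an engineer would, in place of code of your own. Each camera call takes 0.05 s, during which the arm holds its last target. There are 200 camera calls.

## Working session

There is one attempt and no reset: what is moved stays moved. The work goes in short steps, Python scripts to look and compute and a tool call to move; the robot and the scene stay as the last step left them, time stands still between calls to the robot, and variables do not carry over. Pictures are saved under pics/ and viewed, about 12 in all and at most 16, crops included, and the job is handed in when it is done.

Besides the shell and the picture viewer there is one more tool, called after "Request:" in YAML: its name, and indented under it one key for each argument. carry_out: Moves the arm, as the interface text tells. Its arguments: {"type":"object","properties":{"series":{"type":"array"},"force":{"type":"number"}},"required":["series"]}

```bash
mkdir -p pics; cat > h.py <<'E'
import numpy as np, cv2
from workcell import get_state, viewer, ticket, finder, robot
def w(p,u,v,z=None):
    """pixel -> world; on plane z if given, else by depth"""
    T=np.linalg.inv(p["camera_from_world"]); r=np.array([(u-p["cx"])/p["fx"],(v-p["cy"])/p["fy"],1])
    if z is None: d=p["z_map"][int(round(v)),int(round(u))]
    else: d=(z-T[2,3])/(T[:3,:3]@r)[2]
    return T[:3,:3]@(r*d)+T[:3,3]
E
python3 - <<'E'
from h import *
s=get_state(); print(s['tcp_pos'],np.round(s['ee_rot'],3).tolist(),robot.tcp_to_grasp,s['time_s'],s['grip_width'])
for n in("scene","top"):
    p=viewer.snapshot(n); cv2.imwrite(f"pics/{n}0.png",p["frame"])
    print(n,np.round(np.linalg.inv(p["camera_from_world"])[:3,3],3))
    for l,z in(("ball_30_center",.016),("ball_36_center",.02),("ball_43_center",.024),("ball_51_center",.028),("rail",0),("seat_1_mouth",.018),("seat_2_mouth",.018),("seat_3_mouth",.018),("seat_4_mouth",.018)):
        for r in finder.tip_of(p,l)[:3]: print(l,round(r["conf"],2),np.round(r["point"],1),np.round(w(p,*r["point"],z),3))
E
```

```text
[ 0.17664341 -0.59887894  0.22144133] [[-0.959, -0.283, -0.001], [-0.283, 0.959, 0.002], [0.0, 0.002, -1.0]] 0.0187 0.0 0.9972642756715087
scene [0.056 0.922 0.533]
ball_36_center 0.83 [264.4 284.8] [0.428 0.285 0.02 ]
ball_36_center 0.46 [289.1 177.1] [ 0.638 -0.262  0.02 ]
ball_43_center 0.64 [265.1 287.7] [0.419 0.298 0.024]
ball_43_center 0.41 [292.4 174.4] [ 0.634 -0.279  0.024]
ball_51_center 0.65 [339.6 182.1] [ 0.472 -0.266  0.028]
ball_51_center 0.64 [376.5 187.3] [ 0.36  -0.27   0.028]
rail 0.62 [342.6 182.3] [ 0.485 -0.334  0.   ]
rail 0.61 [279.3 224.2] [ 0.538  0.005 -0.   ]
seat_1_mouth 0.53 [285.4 236.6] [0.479 0.088 0.018]
seat_2_mouth 0.66 [278.8 222.4] [0.527 0.028 0.018]
seat_3_mouth 0.64 [274.6 215.6] [ 0.555 -0.002  0.018]
seat_4_mouth 0.38 [274.  202.1] [ 0.596 -0.078  0.018]
top [0.282 0.025 1.208]
ball_30_center 0.46 [189.7 170.6] [0.625 0.286 0.016]
ball_36_center 0.72 [183.8 244.6] [0.431 0.28  0.02 ]
ball_36_center 0.44 [150.4 245.3] [0.424 0.363 0.02 ]
ball_43_center 0.73 [408.  179.6] [ 0.636 -0.277  0.024]
ball_51_center 0.87 [407.1 241.3] [ 0.475 -0.276  0.028]
ball_51_center 0.78 [407.6 283.2] [ 0.372 -0.278  0.028]
rail 0.72 [292. 216.] [0.526 0.013 0.   ]
seat_1_mouth 0.58 [261.4 232.7] [0.474 0.088 0.018]
seat_2_mouth 0.55 [279.6 218.4] [0.514 0.045 0.018]
seat_3_mouth 0.51 [301.6 205.5] [ 0.551 -0.009  0.018]
seat_4_mouth 0.45 [317.8 193.9] [ 0.584 -0.049  0.018]
```

```bash
python3 - <<'E'
import cv2
a=cv2.imread("pics/top0.png");cv2.imwrite("pics/top0c.png",cv2.resize(a[140:320,120:450],None,fx=2.4,fy=2.4,interpolation=cv2.INTER_CUBIC))
E
```

```text
(no output)
```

View pics/top0c.png

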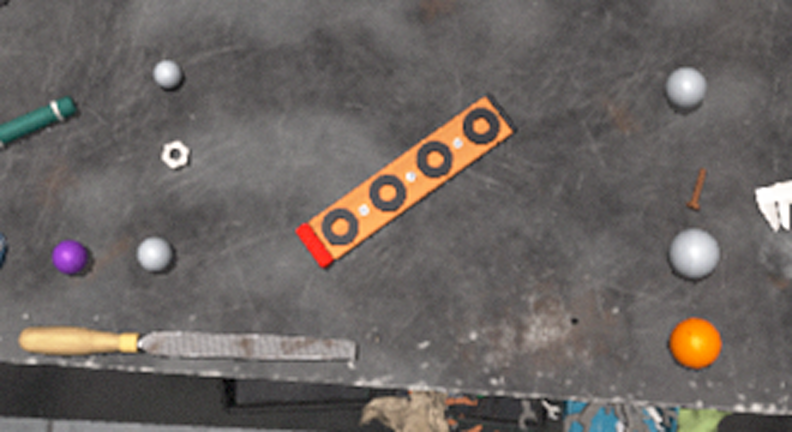

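View pics/scene0.png

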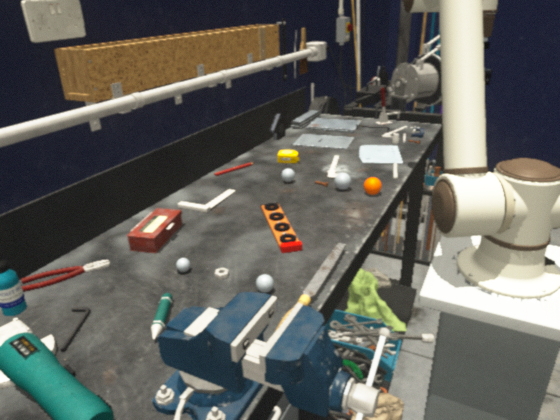

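Candidates in the top picture: smooth steel balls at (190,171) is 30, (184,246) is 36, (406,177) is 43 and (409,246) is 51. The look-alikes are purple at (149,247) and orange at (409,283). The red end of the bar is at (251,242). Next I measure precisely.

```bash
python3 - <<'E'
from h import *
p=viewer.snapshot("top"); f=p["frame"]; hsv=cv2.cvtColor(f,cv2.COLOR_BGR2HSV)
V,U=np.mgrid[0:420,0:560]; Ti=np.linalg.inv(p["camera_from_world"])
d=p["z_map"]; X=np.stack([(U-p["cx"])/p["fx"]*d,(V-p["cy"])/p["fy"]*d,d],-1)@Ti[:3,:3].T+Ti[:3,3]
for n,(u,v),r in(("30",(190,171),.015),("36",(184,246),.018),("43",(406,177),.0215),("51",(409,246),.0255)):
    m=(np.hypot(U-u,V-v)<16)&(X[...,2]>.008)&(d>0)
    Q=X[m]
    # grey-bright silhouette
    s=(np.hypot(U-u,V-v)<16)&(f.min(-1)>110)&(hsv[...,1]<60)
    c=np.array([U[s].mean(),V[s].mean()])
    print(n,"depth n",m.sum(),"mean",np.round(Q.mean(0),4),"max z",Q[:,2].max().round(3),"ext",np.ptp(Q[:,:2],axis=0).round(3),"| sil",s.sum(),"rad mm",round(1000*np.sqrt(s.sum()/np.pi)*1.18/p["fx"],1),np.round(w(p,*c,r+.001*1+.002),4))
o=cv2.inRange(hsv,(5,120,100),(22,255,255)); o[:,380:]=0;o[:,:230]=0;o[260:]=0
o=cv2.morphologyEx(o,cv2.MORPH_CLOSE,np.ones((9,9)))
c=max(cv2.findContours(o,0,2)[0],key=cv2.contourArea); h=np.array([w(p,*q[0],.012)[:2] for q in cv2.convexHull(c)],np.float32)*1000
print(cv2.minAreaRect(h))
re=cv2.inRange(hsv,(0,150,100),(4,255,255))|cv2.inRange(hsv,(174,150,100),(180,255,255)); re[:,:230]=0;re[:,280:]=0;re[:200]=0;re[260:]=0
print("red",np.round(w(p,U[re>0].mean(),V[re>0].mean(),.02),4),(re>0).sum())
tall=(X[...,2]>.05)&(d>0)&(X[...,0]>.3)&(X[...,0]<.8)&(abs(X[...,1])<.55)&(X[...,2]<.5)
for y in np.arange(-.55,.55,.05):
    k=tall&(X[...,1]>=y)&(X[...,1]<y+.05)
    if k.sum()>3: print("tall y",y.round(2),k.sum(),X[k][:,0].min().round(2),X[k][:,0].max().round(2),X[k][:,2].max().round(2))
E
```

```text
30 depth n 105 mean [0.622  0.2846 0.0232] max z 0.032 ext [0.027 0.028] | sil 104 rad mm 14.2 [0.6256 0.2899 0.018 ]
36 depth n 162 mean [0.4266 0.2757 0.0292] max z 0.038 ext [0.035 0.034] | sil 152 rad mm 17.2 [0.4293 0.2806 0.021 ]
43 depth n 221 mean [ 0.6404 -0.2689  0.0351] max z 0.046 ext [0.039 0.041] | sil 257 rad mm 22.3 [ 0.6428 -0.275   0.0245]
51 depth n 337 mean [ 0.4626 -0.277   0.0428] max z 0.055 ext [0.048 0.049] | sil 326 rad mm 25.1 [ 0.4671 -0.2811  0.0285]
((530.4439086914062, 17.192062377929688), (51.824642181396484, 236.63352966308594), 39.83332061767578)
red [0.4489 0.1133 0.02  ] 115
tall y -0.3 64 0.36 0.48 0.06
tall y 0.45 1318 0.3 0.45 0.16
tall y 0.5 1370 0.3 0.45 0.15
```

```bash
cat >> h.py <<'E'
YAW=219.8
def plan(tgt,n=8,yaw=YAW,maxrot=.18):
    s=get_state(); R=np.array(s["ee_rot"]); p=np.array(s["tcp_pos"]); a=np.degrees(np.arctan2(R[1,1],R[0,1]))
    da=(yaw-a+180)%360-180 ; wz=np.clip(-np.radians(da)/n,-maxrot,maxrot)
    d=(np.array(tgt)-p)/n; out=[]
    for i in range(n):
        out.append(np.round(R.T@d/.06,2).tolist()); R=R@cv2.Rodrigues(np.array([0,0,wz]))[0]
    print("wz",round(wz,3),"left deg",round(da+np.degrees(wz)*n,1),"tilt",np.round(R[:2,2],4)); 
    if abs(wz)<1e-3 or abs(da)<2: print("each x",n,out[0])
    else: print(out)
E
python3 -c "
from h import *
plan([.467,-.281,.22])"
```

```text
wz -0.18 left deg 30.9 tilt [-0.      0.0001]
[[-0.77, 0.47, 0.01], [-0.84, 0.32, 0.01], [-0.88, 0.17, 0.01], [-0.9, 0.0, 0.01], [-0.88, -0.16, 0.01], [-0.84, -0.31, 0.01], [-0.77, -0.46, 0.01], [-0.68, -0.59, 0.01]]
```

Request:
carry_out:
  series:
    - {"delta_pos": [-0.77,0.47,0],"rot": [0,0,-0.18],"jaw": 1}
    - {"delta_pos": [-0.84,0.32,0],"rot": [0,0,-0.18],"jaw": 1}
    - {"delta_pos": [-0.88,0.17,0],"rot": [0,0,-0.18],"jaw": 1}
    - {"delta_pos": [-0.9,0,0],"rot": [0,0,-0.18],"jaw": 1}
    - {"delta_pos": [-0.88,-0.16,0],"rot": [0,0,-0.18],"jaw": 1}
    - {"delta_pos": [-0.84,-0.31,0],"rot": [0,0,-0.18],"jaw": 1}
    - {"delta_pos": [-0.77,-0.46,0],"rot": [0,0,-0.18],"jaw": 1}
    - {"delta_pos": [-0.68,-0.59,0],"rot": [0,0,-0.18],"jaw": 1}
  force: 15

```text
time_s: 2.05
tcp_pos: [0.4684, -0.2795, 0.2229]
ee_rot: [[0.161, -0.987, 0.001], [-0.987, -0.161, -0.0], [0.0, -0.001, -1.0]]
wrist_force: [0.1, 0.0, -0.4]
grip_width: 1.002
```

Request:
carry_out:
  series:
    - {"delta_pos": [0,0,0],"rot": [0,0,-0.18],"jaw": 1}
    - {"delta_pos": [0,0,0],"rot": [0,0,-0.18],"jaw": 1}
    - {"delta_pos": [0,0,0],"rot": [0,0,-0.18],"jaw": 1}
    - {"delta_pos": [0,0,0],"rot": [0,0,0],"jaw": 1}
    - {"delta_pos": [0,0,0],"rot": [0,0,0],"jaw": 1}
    - {"delta_pos": [0,0,0],"rot": [0,0,0],"jaw": 1}
    - {"delta_pos": [0,0,0],"rot": [0,0,0],"jaw": 1}
    - {"delta_pos": [0,0,0],"rot": [0,0,0],"jaw": 1}

```text
time_s: 3.05
tcp_pos: [0.4673, -0.281, 0.2226]
ee_rot: [[0.641, -0.768, 0.0], [-0.768, -0.641, -0.0], [0.0, -0.0, -1.0]]
wrist_force: [-0.2, -0.3, 0.3]
grip_width: 0.999
```

```bash
python3 - <<'E'
from h import *
s=get_state(); print(s['time_s'],s['tcp_pos'],np.round(s['ee_rot'],3).tolist(),np.round(s['joints'],1))
p=viewer.snapshot("wrist"); cv2.imwrite("pics/w1.png",p["frame"]); T=np.linalg.inv(p["camera_from_world"]); print(T.round(3).tolist(),p["fx"])
for r in finder.tip_of(p,"ball_51_center"): print(r, w(p,*r["point"],.028))
plan([.467,-.281,.03])
E
```

```text
3.05 [ 0.46728313 -0.28102635  0.22256903] [[0.641, -0.768, 0.0], [-0.768, -0.641, -0.0], [0.0, -0.0, -1.0]] [-14.   14.3 -10.8   0.  -64.9  53.8]
[[-0.767, -0.616, -0.178, 0.517], [-0.641, 0.737, 0.213, -0.34], [-0.0, 0.278, -0.961, 0.385], [0.0, 0.0, 0.0, 1.0]] 298.7718561021173
{'point': [332.0, 233.4], 'conf': 0.75} [ 0.3759109  -0.28572708  0.028     ]
{'point': [274.1, 189.1], 'conf': 0.66} [ 0.46911715 -0.28257374  0.028     ]
wz 0.0 left deg 0.0 tilt [-0.  0.]
each x 8 [-0.0, 0.0, 0.4]
```

View pics/w1.png

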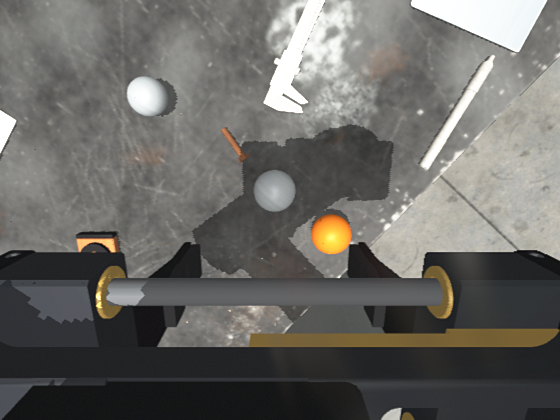

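The wrist view shows the steel 51 ball at (274,189) centred under the tool, and the orange one at (332,234), clear of the fingers. I descend and grip.

Request:
carry_out:
  series:
    - {"delta_pos": [0,0,0.5],"rot": [0,0,0],"jaw": 1}
    - {"delta_pos": [0,0,0.6],"rot": [0,0,0],"jaw": 1}
    - {"delta_pos": [0,0,0.6],"rot": [0,0,0],"jaw": 1}
    - {"delta_pos": [0,0,0.6],"rot": [0,0,0],"jaw": 1}
    - {"delta_pos": [0,0,0.5],"rot": [0,0,0],"jaw": 1}
    - {"delta_pos": [0,0,0.4],"rot": [0,0,0],"jaw": 1}
    - {"delta_pos": [0,0,0.34],"rot": [0,0,0],"jaw": 1}
    - {"delta_pos": [0,0,0],"rot": [0,0,0],"jaw": 1}
  force: 30

```text
time_s: 4.15
tcp_pos: [0.4662, -0.2807, 0.0087]
ee_rot: [[0.641, -0.768, -0.004], [-0.768, -0.641, 0.001], [-0.003, 0.002, -1.0]]
wrist_force: [0.0, -0.2, -0.6]
grip_width: 1.001
```

Request:
carry_out:
  series:
    - {"delta_pos": [0,0,0],"rot": [0,0,0],"jaw": 0.5}
    - {"delta_pos": [0,0,0],"rot": [0,0,0],"jaw": 0.4}
    - {"delta_pos": [0,0,0],"rot": [0,0,0],"jaw": 0.3}
    - {"delta_pos": [0,0,0],"rot": [0,0,0],"jaw": 0.3}
    - {"delta_pos": [0,0,0],"rot": [0,0,0],"jaw": 0.3}
    - {"delta_pos": [0,0,0],"rot": [0,0,0],"jaw": 0.3}
    - {"delta_pos": [0,0,-0.1],"rot": [0,0,0],"jaw": 0.3}
    - {"delta_pos": [0,0,-0.4],"rot": [0,0,0],"jaw": 0.3}

```text
time_s: 5.15
tcp_pos: [0.4646, -0.28, 0.038]
ee_rot: [[0.64, -0.768, -0.007], [-0.768, -0.64, 0.003], [-0.007, 0.004, -1.0]]
wrist_force: [0.8, 0.3, -5.7]
grip_width: 0.573
```

```bash
python3 -c "
from h import *
plan([.50,.055,.20])"
```

```text
wz 0.0 left deg 0.0 tilt [-0.0069  0.0028]
each x 8 [-0.49, -0.5, -0.34]
```

Request:
carry_out:
  series:
    - {"delta_pos": [0,0,-0.6],"rot": [0,0,0],"jaw": 0.3}
    - {"delta_pos": [-0.3,-0.3,-0.7],"rot": [0,0,0],"jaw": 0.3}
    - {"delta_pos": [-0.6,-0.6,-0.6],"rot": [0,0,0],"jaw": 0.3}
    - {"delta_pos": [-0.65,-0.65,-0.5],"rot": [0,0,0],"jaw": 0.3}
    - {"delta_pos": [-0.65,-0.65,-0.3],"rot": [0,0,0],"jaw": 0.3}
    - {"delta_pos": [-0.65,-0.65,0],"rot": [0,0,0],"jaw": 0.3}
    - {"delta_pos": [-0.6,-0.6,0],"rot": [0,0,0],"jaw": 0.3}
    - {"delta_pos": [-0.47,-0.55,0],"rot": [0,0,0],"jaw": 0.3}

```text
time_s: 6.15
tcp_pos: [0.4989, 0.0549, 0.2008]
ee_rot: [[0.641, -0.767, -0.003], [-0.767, -0.641, 0.0], [-0.002, 0.003, -1.0]]
wrist_force: [1.0, -0.8, -5.4]
grip_width: 0.571
```

```bash
python3 - <<'E'
from h import *
s=get_state(); print(s['time_s'],s['tcp_pos'],np.round(s['ee_rot'],3)[:,2])
p=viewer.snapshot("wrist"); cv2.imwrite("pics/w2.png",p["frame"])
for i in range(1,5):
    for r in finder.tip_of(p,f"seat_{i}_mouth")[:2]: print(i,r["conf"],r["point"], w(p,*r["point"],.018))
E
```

```text
6.15 [0.49891813 0.05487593 0.20083499] [-0.003  0.    -1.   ]
2 0.92 [275.2, 174.2] [0.51206853 0.03709017 0.018     ]
3 0.96 [276.1, 117.6] [ 0.55157921 -0.01156547  0.018     ]
4 0.89 [270.3, 56.8] [ 0.59521336 -0.05408534  0.018     ]
```

View pics/w2.png

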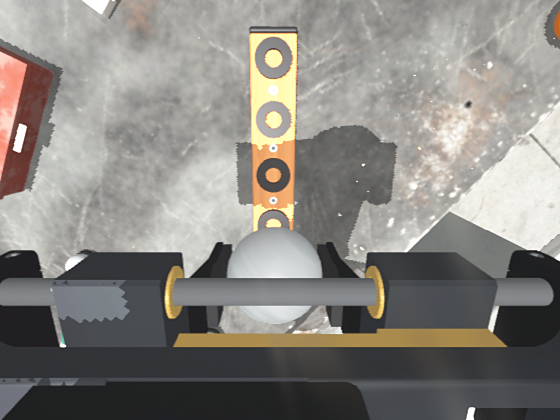

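The picture shows the bar straight ahead with seat 4 at (273,58), seat 3 at (273.5,119) and seat 2 at (273.5,175). The ball is held centred between the pads.

```bash
python3 - <<'E'
from h import *
p=viewer.snapshot("wrist"); g=cv2.cvtColor(p["frame"],cv2.COLOR_BGR2HSV)
c=[]
for i,(u,v) in((4,(273,58)),(3,(273.5,119)),(2,(273.5,175))):
    U,V=np.meshgrid(np.arange(560),np.arange(420)); m=(np.hypot(U-u,V-v)<24)&(g[...,1]<90)&(g[...,2]<150)&(abs(U-u)<20)&(abs(V-v)<20)
    m=cv2.morphologyEx(m.astype(np.uint8),cv2.MORPH_OPEN,np.ones((5,5)))
    k=max(cv2.findContours(m,0,1)[0],key=cv2.contourArea); e=cv2.fitEllipse(k)
    print(i,np.round(e,1) if 0 else e, w(p,*e[0],.018).round(4)); c.append(w(p,*e[0],.018)[:2])
c=np.array(c); print(np.linalg.norm(np.diff(c,axis=0),axis=1))
t=viewer.snapshot("top")
print("top",[w(t,*q,.018)[:2].round(4).tolist() for q in((261.7,234.6),(281.2,220.4),(300.8,206.2),(320.4,192.5))])
E
```

```text
4 ((273.00177001953125, 56.1839599609375), (30.23136329650879, 34.919647216796875), 136.1205596923828) [ 0.5938 -0.0585  0.018 ]Traceback (most recent call last):
  File "<stdin>", line 7, in <module>
ValueError: max() iterable argument is empty
```

```bash
python3 - <<'E'
from h import *
p=viewer.snapshot("wrist"); t=viewer.snapshot("top")
A=np.array([w(p,*q,.018)[:2] for q in((273,57.5),(273.5,119),(273.5,175))]); B=np.array([w(t,*q,.018)[:2] for q in((320.4,192.5),(300.8,206.2),(281.2,220.4),(261.7,234.6))])
print(A.round(4),B.round(4)); d=np.array([.6403,-.7681])
for n,C in(("w",A),("t",B)):
    k=np.array([1.5,.5,-.5,-1.5])[:len(C)]; print(n,"origin",(C-k[:,None]*.062*d).mean(0).round(4),"dir",np.degrees(np.arctan2(*(C[0]-C[-1])[::-1])),np.linalg.norm(np.diff(C,axis=0),axis=1).round(4))
plan([.594,-.0575,.07])
E
```

```text
[[ 0.5933 -0.0581]
 [ 0.5535 -0.0112]
 [ 0.5136  0.0365]] [[ 0.5884 -0.0552]
 [ 0.5492 -0.0072]
 [ 0.5091  0.0403]
 [ 0.4695  0.0869]]
w origin [0.5336 0.0129] dir -49.9322779495733 [0.0615 0.0622]
t origin [0.529  0.0162] dir -50.06751670344657 [0.0621 0.0621 0.0611]
wz -0.0 left deg -0.0 tilt [-0.0014 -0.0003]
each x 8 [0.3, -0.0, 0.27]
```

```bash
python3 -c "
from h import *
plan([.557,-.015,.09])"
```

```text
wz -0.0 left deg -0.0 tilt [-0.0014 -0.0003]
each x 8 [0.18, -0.0, 0.23]
```

Request:
carry_out:
  series:
    - {"delta_pos": [0.24,0,0.31],"rot": [0,0,0],"jaw": 0.3}
    - {"delta_pos": [0.24,0,0.31],"rot": [0,0,0],"jaw": 0.3}
    - {"delta_pos": [0.24,0,0.31],"rot": [0,0,0],"jaw": 0.3}
    - {"delta_pos": [0.24,0,0.31],"rot": [0,0,0],"jaw": 0.3}
    - {"delta_pos": [0.24,0,0.31],"rot": [0,0,0],"jaw": 0.3}
    - {"delta_pos": [0.24,0,0.3],"rot": [0,0,0],"jaw": 0.3}
    - {"delta_pos": [0,0,0],"rot": [0,0,0],"jaw": 0.3}
    - {"delta_pos": [0,0,0],"rot": [0,0,0],"jaw": 0.3}

```text
time_s: 7.55
tcp_pos: [0.5564, -0.0132, 0.0911]
ee_rot: [[0.641, -0.767, 0.0], [-0.767, -0.641, -0.0], [0.0, -0.0, -1.0]]
wrist_force: [-0.1, -0.6, -4.9]
grip_width: 0.57
```

```bash
cat >> h.py <<'E'
def ballrel(p):
    """silhouette of held ball: mask region & its world centre at the grasp height"""
    pass
E
python3 - <<'E'
from h import *
s=get_state(); print(s['time_s'],s['tcp_pos'],np.round(s['ee_rot'],3)[:,2])
p=viewer.snapshot("wrist"); f=p["frame"]; cv2.imwrite("pics/w3.png",f)
for r in finder.tip_of(p,"seat_4_mouth")[:4]: print(r["conf"],r["point"], w(p,*r["point"],.018))
for r in finder.tip_of(p,"ball_51_center")[:2]: print(r["conf"],r["point"], w(p,*r["point"],s['tcp_pos'][2]+.0187))
for r in finder.masks_of(p,"ball_51_center")[:2]: print(r["conf"],r["rect"])
T=p["camera_from_world"]; q=T@np.r_[s['tcp_pos']+np.array([0,0,.0187]),1]; print("grasp px",q[0]/q[2]*p["fx"]+p["cx"],q[1]/q[2]*p["fy"]+p["cy"],q[2])
E
```

```text
7.55 [ 0.55639024 -0.01317549  0.09110826] [ 0. -0. -1.]
0.89 [271.0, 152.2] [ 0.59518244 -0.05516599  0.018     ]
0.71 [272.2, 273.4] [ 0.55841407 -0.01341109  0.10980826]
0.74 [273.8, 273.7, 97.0, 96.6]
grasp px 274.8312679593082 275.90372194478715 0.15941234632701518
```

View pics/w3.png

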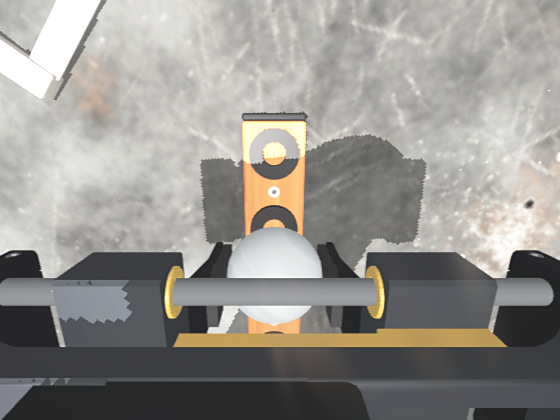

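The ball's centre is at (274,274.5), within 1 px of the grasp point. Seat 4 is centred at (274,152.5).

```bash
python3 - <<'E'
from h import *
p=viewer.snapshot("wrist"); a=w(p,274,152.5,.018); print(a)
plan([a[0],a[1],.042-.0187+.002])
E
```

```text
[ 0.5932873  -0.05589163  0.018     ]
wz 0.0 left deg 0.0 tilt [0.0014 0.0004]
each x 8 [0.12, -0.0, 0.14]
```

Request:
carry_out:
  series:
    - {"delta_pos": [0.25,0,0],"rot": [0,0,0],"jaw": 0.3}
    - {"delta_pos": [0.25,0,0.1],"rot": [0,0,0],"jaw": 0.3}
    - {"delta_pos": [0.24,0,0.2],"rot": [0,0,0],"jaw": 0.3}
    - {"delta_pos": [0.2,0,0.2],"rot": [0,0,0],"jaw": 0.3}
    - {"delta_pos": [0,0,0.2],"rot": [0,0,0],"jaw": 0.3}
    - {"delta_pos": [0,0,0.2],"rot": [0,0,0],"jaw": 0.3}
    - {"delta_pos": [0,0,0.2],"rot": [0,0,0],"jaw": 0.3}
    - {"delta_pos": [0,0,0],"rot": [0,0,0],"jaw": 0.3}

```text
time_s: 8.8
tcp_pos: [0.5923, -0.0561, 0.0247]
ee_rot: [[0.642, -0.767, -0.0], [-0.767, -0.642, -0.0], [0.0, 0.0, -1.0]]
wrist_force: [0.3, -0.4, -6.2]
grip_width: 0.567
```

Request:
carry_out:
  series:
    - {"delta_pos": [0,0,0.02],"rot": [0,0,0],"jaw": 0.3}
    - {"delta_pos": [0,0,0],"rot": [0,0,0],"jaw": 0.6}
    - {"delta_pos": [0,0,0],"rot": [0,0,0],"jaw": 0.65}
    - {"delta_pos": [0,0,0],"rot": [0,0,0],"jaw": 0.8}
    - {"delta_pos": [0,0,0],"rot": [0,0,0],"jaw": 1}
    - {"delta_pos": [0,0,0],"rot": [0,0,0],"jaw": 1}
    - {"delta_pos": [0,0,-0.2],"rot": [0,0,0],"jaw": 1}
    - {"delta_pos": [0,0,-0.5],"rot": [0,0,0],"jaw": 1}

```text
time_s: 9.8
tcp_pos: [0.5912, -0.0566, 0.0655]
ee_rot: [[0.641, -0.767, -0.003], [-0.767, -0.641, -0.0], [-0.002, 0.003, -1.0]]
wrist_force: [-0.0, -0.1, 0.8]
grip_width: 0.991
```

```bash
python3 -c "
from h import *
plan([.642,-.276,.18])"
```

```text
wz 0.0 left deg 0.0 tilt [-0.0033 -0.0005]
each x 8 [0.42, 0.21, -0.24]
```

Request:
carry_out:
  series:
    - {"delta_pos": [0,0,-0.9],"rot": [0,0,0],"jaw": 1}
    - {"delta_pos": [0.1,0.05,-0.8],"rot": [0,0,0],"jaw": 1}
    - {"delta_pos": [0.5,0.25,-0.2],"rot": [0,0,0],"jaw": 1}
    - {"delta_pos": [0.7,0.35,0],"rot": [0,0,0],"jaw": 1}
    - {"delta_pos": [0.7,0.35,0],"rot": [0,0,0],"jaw": 1}
    - {"delta_pos": [0.7,0.35,0],"rot": [0,0,0],"jaw": 1}
    - {"delta_pos": [0.66,0.33,0],"rot": [0,0,0],"jaw": 1}
    - {"delta_pos": [0,0,0],"rot": [0,0,0],"jaw": 1}

```text
time_s: 10.8
tcp_pos: [0.6439, -0.2788, 0.1797]
ee_rot: [[0.638, -0.77, 0.0], [-0.77, -0.638, -0.0], [0.0, 0.0, -1.0]]
wrist_force: [-0.6, -0.4, -0.1]
grip_width: 0.996
```

```bash
cat >> h.py <<'E'
def look(label,z,name,rad=None):
    s=get_state(); print(round(s['time_s'],2),s['tcp_pos'].round(4) if hasattr(s['tcp_pos'],'round') else s['tcp_pos'])
    p=viewer.snapshot("wrist"); cv2.imwrite(f"pics/{name}.png",p["frame"])
    for r in finder.masks_of(p,label)[:3]:
        c=r["rect"]; print("mask",round(r["conf"],2),np.round(c,1),w(p,c[0],c[1],z).round(4))
    for r in finder.tip_of(p,label)[:3]: print("tip",round(r["conf"],2),r["point"],w(p,*r["point"],z).round(4))
    return p
E
python3 -c "
from h import *
look('ball_43_center',.024,'w4')
t=viewer.snapshot('top'); cv2.imwrite('pics/t4.png',cv2.resize(t['frame'][140:320,120:450],None,fx=2.4,fy=2.4))"
```

```text
10.8 [ 0.6439 -0.2788  0.1797]
mask 0.64 [270.4 201.4  38.5  32.9] [ 0.6454 -0.2736  0.024 ]
tip 0.71 [268.5, 203.1] [ 0.6457 -0.2707  0.024 ]
```

View pics/t4.png

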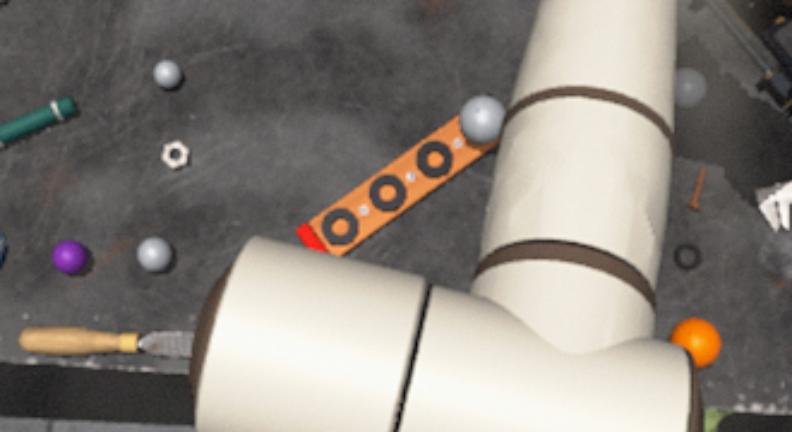

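The 51 ball appears to sit in seat 4, and the bar and the other balls are unchanged.

View pics/w4.png

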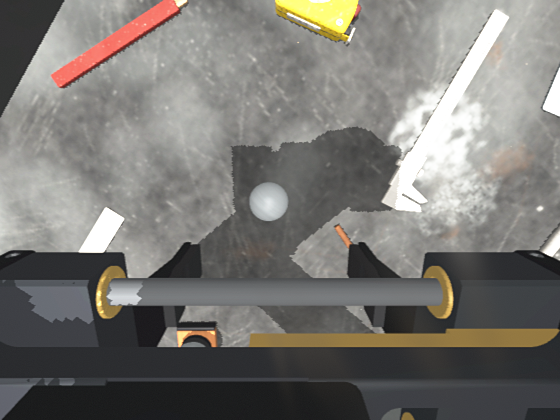

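```bash
python3 - <<'E'
from h import *
p=viewer.snapshot("wrist"); f=p["frame"]
T=p["camera_from_world"]; q=T@np.r_[.6454,-.2736,.024,1]; print("z",q[2],"exp diam px",p["fx"]*.043/q[2])
d=p["z_map"]; V,U=np.mgrid[0:420,0:560]; Ti=np.linalg.inv(T)
X=np.stack([(U-p["cx"])/p["fx"]*d,(V-p["cy"])/p["fy"]*d,d],-1)@Ti[:3,:3].T+Ti[:3,3]
m=(np.hypot(U-270,V-203)<30)&(X[...,2]>.012)&(X[...,2]<.05)&(d>0); Q=X[m]
from scipy.optimize import least_squares
r=least_squares(lambda c:np.linalg.norm(Q-c,axis=1)-.0215,[.645,-.275,.024],loss="soft_l1",f_scale=.001); print(m.sum(),r.x.round(4),r.cost)
E
```

```text
z 0.3275820764209265 exp diam px 39.21823181767444
1189 [ 0.6469 -0.2724  0.0231] 0.00012866099645076796
```

The picture shows the 43 ball at (269,201.5), and the sphere fit to the depth agrees.

```bash
cat >> h.py <<'E'
from scipy.optimize import least_squares
def sphere(p,u,v,c0,r,R=30):
    T=p["camera_from_world"];d=p["z_map"]; V,U=np.mgrid[0:420,0:560]; Ti=np.linalg.inv(T)
    X=np.stack([(U-p["cx"])/p["fx"]*d,(V-p["cy"])/p["fy"]*d,d],-1)@Ti[:3,:3].T+Ti[:3,3]
    Q=X[(np.hypot(U-u,V-v)<R)&(X[...,2]>c0[2]-.4*r)&(X[...,2]<c0[2]+1.2*r)&(d>0)]
    s=least_squares(lambda c:np.linalg.norm(Q-c,axis=1)-r,c0,loss="soft_l1",f_scale=.001); print("sphere",len(Q),s.x.round(4)); return s.x
E
python3 -c "
from h import *
plan([.6464,-.2730,.008])"
```

```text
wz 0.0 left deg 0.0 tilt [ 0.0005 -0.    ]
each x 8 [0.0, -0.01, 0.36]
```

Request:
carry_out:
  series:
    - {"delta_pos": [-0.05,-0.09,0.4],"rot": [0,0,0],"jaw": 1}
    - {"delta_pos": [0,0,0.5],"rot": [0,0,0],"jaw": 1}
    - {"delta_pos": [0,0,0.5],"rot": [0,0,0],"jaw": 1}
    - {"delta_pos": [0,0,0.5],"rot": [0,0,0],"jaw": 1}
    - {"delta_pos": [0,0,0.4],"rot": [0,0,0],"jaw": 1}
    - {"delta_pos": [0,0,0.3],"rot": [0,0,0],"jaw": 1}
    - {"delta_pos": [0,0,0.25],"rot": [0,0,0],"jaw": 1}
    - {"delta_pos": [0,0,0],"rot": [0,0,0],"jaw": 0.8}

```text
time_s: 12.05
tcp_pos: [0.6457, -0.2696, 0.0077]
ee_rot: [[0.641, -0.767, -0.002], [-0.767, -0.641, 0.0], [-0.002, 0.001, -1.0]]
wrist_force: [0.6, -0.1, 1.2]
grip_width: 0.947
```

Request:
carry_out:
  series:
    - {"delta_pos": [0,0,0],"rot": [0,0,0],"jaw": 0.5}
    - {"delta_pos": [0,0,0],"rot": [0,0,0],"jaw": 0.4}
    - {"delta_pos": [0,0,0],"rot": [0,0,0],"jaw": 0.2}
    - {"delta_pos": [0,0,0],"rot": [0,0,0],"jaw": 0.2}
    - {"delta_pos": [0,0,0],"rot": [0,0,0],"jaw": 0.2}
    - {"delta_pos": [0,0,-0.1],"rot": [0,0,0],"jaw": 0.2}
    - {"delta_pos": [0,0,-0.3],"rot": [0,0,0],"jaw": 0.2}
    - {"delta_pos": [0,0,-0.7],"rot": [0,0,0],"jaw": 0.2}

```text
time_s: 13.05
tcp_pos: [0.6448, -0.2694, 0.0735]
ee_rot: [[0.641, -0.768, -0.005], [-0.768, -0.641, 0.002], [-0.005, 0.003, -1.0]]
wrist_force: [-0.2, 0.1, -1.8]
grip_width: 0.479
```

```bash
python3 -c "
from h import *
plan([.517,.0335,.13])"
```

```text
wz 0.0 left deg 0.0 tilt [-0.0052  0.0016]
each x 8 [-0.66, -0.2, -0.12]
```

Request:
carry_out:
  series:
    - {"delta_pos": [-0.4,-0.1,-0.5],"rot": [0,0,0],"jaw": 0.2}
    - {"delta_pos": [-0.7,-0.25,-0.47],"rot": [0,0,0],"jaw": 0.2}
    - {"delta_pos": [-0.85,-0.25,0],"rot": [0,0,0],"jaw": 0.2}
    - {"delta_pos": [-0.85,-0.25,0],"rot": [0,0,0],"jaw": 0.2}
    - {"delta_pos": [-0.85,-0.25,0],"rot": [0,0,0],"jaw": 0.2}
    - {"delta_pos": [-0.85,-0.25,0],"rot": [0,0,0],"jaw": 0.2}
    - {"delta_pos": [-0.75,-0.23,0],"rot": [0,0,0],"jaw": 0.2}
    - {"delta_pos": [0,0,0],"rot": [0,0,0],"jaw": 0.2}

```text
time_s: 14.05
tcp_pos: [0.5164, 0.0352, 0.1345]
ee_rot: [[0.645, -0.764, 0.002], [-0.764, -0.645, 0.001], [0.0, -0.002, -1.0]]
wrist_force: [0.8, 0.2, -2.7]
grip_width: 0.478
```

```bash
cat >> h.py <<'E'
def seatlook(n,name,ball,r):
    p=look(f"seat_{n}_mouth",.018,name); s=get_state(); g=np.array(s['tcp_pos'])+[0,0,.0187]
    q=p["camera_from_world"]@np.r_[g,1]; print("grasp px",(q[0]/q[2]*p["fx"]+p["cx"]).round(1),(q[1]/q[2]*p["fy"]+p["cy"]).round(1),"exp diam",(p["fx"]*2*r/q[2]).round(1))
    for m in finder.masks_of(p,ball)[:3]: print("ball",round(m["conf"],2),np.round(m["rect"],1))
    return p
E
python3 -c "
from h import *
p=seatlook(3,'w5','ball_43_center',.0215)
sphere(p,270,100,[.5933,-.0559,.042],.0255,60)"
```

```text
14.05 [0.5164 0.0352 0.1345]
mask 0.62 [278.6 149.3  39.7  46.8] [ 0.5499 -0.0098  0.018 ]
tip 0.94 [276.1, 151.4] [ 0.5504 -0.0069  0.018 ]
grasp px 276.3 270.6 exp diam 80.7
ball 0.96 [275.9 270.6  78.5  79.3]
ball 0.26 [273.9 136.2  58.1 198.2]
sphere 3385 [ 0.5926 -0.0557  0.0413]
```

View pics/w5.png

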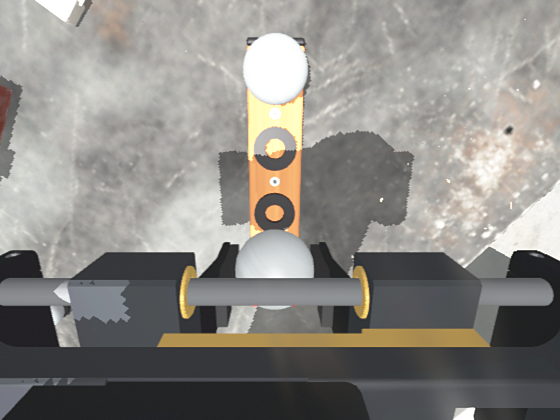

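The 51 ball is at (276,68) and fits at z=41 mm, so it is seated. Seat 3 is at (275,148), and the held 43 ball is centred on the grasp point.

```bash
python3 - <<'E'
from h import *
p=viewer.snapshot("wrist"); print(w(p,275,148.5,.018))
s=get_state();R=np.array(s["ee_rot"]); print(R.T@(np.array([.5528,-.0082,.038-.0187+.001])-s["tcp_pos"])/.06)
E
```

```text
[ 0.55374816 -0.01166505  0.018     ]
[ 0.88805693 -0.02340097  1.88396965]
```

Request:
carry_out:
  series:
    - {"delta_pos": [0.3,-0.02,0.1],"rot": [0,0,0],"jaw": 0.2}
    - {"delta_pos": [0.3,0,0.25],"rot": [0,0,0],"jaw": 0.2}
    - {"delta_pos": [0.2,0,0.35],"rot": [0,0,0],"jaw": 0.2}
    - {"delta_pos": [0.1,0,0.35],"rot": [0,0,0],"jaw": 0.2}
    - {"delta_pos": [0,0,0.35],"rot": [0,0,0],"jaw": 0.2}
    - {"delta_pos": [0,0,0.28],"rot": [0,0,0],"jaw": 0.2}
    - {"delta_pos": [0,0,0.15],"rot": [0,0,0],"jaw": 0.2}
    - {"delta_pos": [0,0,0],"rot": [0,0,0],"jaw": 0.2}

```text
time_s: 15.3
tcp_pos: [0.5522, -0.0098, 0.0236]
ee_rot: [[0.641, -0.768, -0.003], [-0.768, -0.641, -0.002], [-0.001, 0.004, -1.0]]
wrist_force: [-3.6, -1.5, 7.7]
grip_width: 0.478
```

```bash
python3 - <<'E'
from h import *
s=get_state();R=np.array(s["ee_rot"]); print(s["tcp_pos"],s["wrist_force"],R.T@(np.array([.553,-.0092,.038-.0187+.001])-s["tcp_pos"])/.06)
E
```

```text
[ 0.55217873 -0.00980947  0.02360794] [-3.59059046 -1.54809908  7.72842643] [ 0.00100466 -0.01721035  0.05507178]
```

Request:
carry_out:
  series:
    - {"delta_pos": [0,0.02,-0.02],"rot": [0,0,0],"jaw": 0.2}
    - {"delta_pos": [0,0,0],"rot": [0,0,0],"jaw": 0.5}
    - {"delta_pos": [0,0,0],"rot": [0,0,0],"jaw": 0.55}
    - {"delta_pos": [0,0,0],"rot": [0,0,0],"jaw": 0.7}
    - {"delta_pos": [0,0,0],"rot": [0,0,0],"jaw": 1}
    - {"delta_pos": [0,0,0],"rot": [0,0,0],"jaw": 1}
    - {"delta_pos": [0,0,-0.2],"rot": [0,0,0],"jaw": 1}
    - {"delta_pos": [0,0,-0.5],"rot": [0,0,0],"jaw": 1}

```text
time_s: 16.3
tcp_pos: [0.5508, -0.0092, 0.0663]
ee_rot: [[0.641, -0.767, -0.003], [-0.767, -0.641, -0.001], [-0.001, 0.003, -1.0]]
wrist_force: [0.9, 0.1, -0.1]
grip_width: 0.974
```

```bash
python3 - <<'E'
from h import *
p=viewer.snapshot("top"); 
for q,r in(([.5933,-.0559,.042],.0255),([.5528,-.0085,.038],.0215)):
    c=p["camera_from_world"]@np.r_[q,1]; u,v=c[0]/c[2]*p["fx"]+p["cx"],c[1]/c[2]*p["fy"]+p["cy"]; print(u,v); sphere(p,u,v,q,r,9)
plan([.428,.28,.19])
E
```

```text
321.5150506279506 188.31636906698128
sphere 74 [ 0.5898 -0.0538  0.0407]
301.7358717495225 203.0959229290057
sphere 60 [ 0.5506 -0.0076  0.036 ]
wz 0.0 left deg 0.0 tilt [0.0069 0.0004]
each x 8 [-0.63, -0.19, -0.25]
```

Request:
carry_out:
  series:
    - {"delta_pos": [0,0,-0.7],"rot": [0,0,0],"jaw": 1}
    - {"delta_pos": [-0.3,-0.1,-0.7],"rot": [0,0,0],"jaw": 1}
    - {"delta_pos": [-0.7,-0.22,-0.5],"rot": [0,0,0],"jaw": 1}
    - {"delta_pos": [-0.9,-0.27,-0.1],"rot": [0,0,0],"jaw": 1}
    - {"delta_pos": [-0.9,-0.27,0],"rot": [0,0,0],"jaw": 1}
    - {"delta_pos": [-0.9,-0.27,0],"rot": [0,0,0],"jaw": 1}
    - {"delta_pos": [-0.8,-0.25,0],"rot": [0,0,0],"jaw": 1}
    - {"delta_pos": [-0.5,-0.15,0],"rot": [0,0,0],"jaw": 1}

```text
time_s: 17.35
tcp_pos: [0.4289, 0.2822, 0.1875]
ee_rot: [[0.643, -0.766, 0.001], [-0.766, -0.643, 0.001], [-0.0, -0.002, -1.0]]
wrist_force: [0.2, -0.6, -0.0]
grip_width: 1.003
```

Request:
carry_out:
  series:
    - {"delta_pos": [0,0,0.3],"rot": [0,0,0],"jaw": 1}
    - {"delta_pos": [0,0,0.3],"rot": [0,0,0],"jaw": 1}
    - {"delta_pos": [0,0,0.3],"rot": [0,0,0],"jaw": 1}
    - {"delta_pos": [0,0,0],"rot": [0,0,0],"jaw": 1}
    - {"delta_pos": [0,0,0],"rot": [0,0,0],"jaw": 1}
    - {"delta_pos": [0,0,0],"rot": [0,0,0],"jaw": 1}
    - {"delta_pos": [0,0,0],"rot": [0,0,0],"jaw": 1}
    - {"delta_pos": [0,0,0],"rot": [0,0,0],"jaw": 1}

```text
time_s: 18.35
tcp_pos: [0.4299, 0.2802, 0.1327]
ee_rot: [[0.641, -0.767, 0.0], [-0.767, -0.641, 0.0], [-0.0, -0.001, -1.0]]
wrist_force: [0.3, -0.2, 0.2]
grip_width: 1.0
```

```bash
cat >> h.py <<'E'
def go(tgt):
    s=get_state();R=np.array(s["ee_rot"]); print("total units",(R.T@(np.array(tgt)-s["tcp_pos"])/.06).round(3))
E
python3 - <<'E'
from h import *
p=look("ball_36_center",.02,"w6")
q=p["camera_from_world"]@np.r_[.4295,.279,.02,1]; u,v=q[0]/q[2]*p["fx"]+p["cx"],q[1]/q[2]*p["fy"]+p["cy"]; print(u,v)
c=sphere(p,u,v,[.4295,.279,.02],.018,35); go([c[0],c[1],.005])
E
```

```text
18.35 [0.4299 0.2802 0.1327]
mask 0.94 [226.9 267.1  33.4  25.2] [0.4279 0.3579 0.02  ]
mask 0.7 [272.7 206.6  39.4  38.7] [0.433  0.2794 0.02  ]
tip 0.97 [227.9, 274.9] [0.4218 0.3643 0.02  ]
tip 0.86 [273.6, 206.1] [0.4326 0.2785 0.02  ]
275.76701776704334 208.52435555025835
sphere 1103 [0.4311 0.2782 0.0192]
total units [0.038 0.006 2.125]
```

View pics/w6.png

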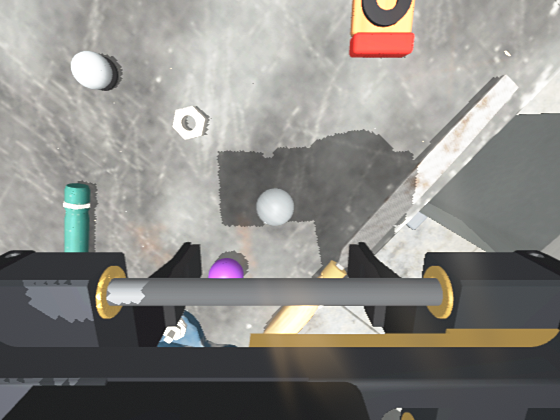

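The picture shows the steel 36 ball at (275,207) and the purple one at (227,268), 80 mm off and clear of the fingers.

Request:
carry_out:
  series:
    - {"delta_pos": [0.04,0.01,0.3],"rot": [0,0,0],"jaw": 1}
    - {"delta_pos": [0,0,0.4],"rot": [0,0,0],"jaw": 1}
    - {"delta_pos": [0,0,0.4],"rot": [0,0,0],"jaw": 1}
    - {"delta_pos": [0,0,0.4],"rot": [0,0,0],"jaw": 1}
    - {"delta_pos": [0,0,0.3],"rot": [0,0,0],"jaw": 1}
    - {"delta_pos": [0,0,0.2],"rot": [0,0,0],"jaw": 1}
    - {"delta_pos": [0,0,0.12],"rot": [0,0,0],"jaw": 0.9}
    - {"delta_pos": [0,0,0],"rot": [0,0,0],"jaw": 0.7}

```text
time_s: 19.5
tcp_pos: [0.4309, 0.2779, 0.005]
ee_rot: [[0.641, -0.767, -0.0], [-0.767, -0.641, -0.0], [0.0, 0.0, -1.0]]
wrist_force: [1.3, 0.4, 0.2]
grip_width: 0.864
```

Request:
carry_out:
  series:
    - {"delta_pos": [0,0,0],"rot": [0,0,0],"jaw": 0.5}
    - {"delta_pos": [0,0,0],"rot": [0,0,0],"jaw": 0.4}
    - {"delta_pos": [0,0,0],"rot": [0,0,0],"jaw": 0.2}
    - {"delta_pos": [0,0,0],"rot": [0,0,0],"jaw": 0.15}
    - {"delta_pos": [0,0,0],"rot": [0,0,0],"jaw": 0.15}
    - {"delta_pos": [0,0,-0.1],"rot": [0,0,0],"jaw": 0.15}
    - {"delta_pos": [0,0,-0.3],"rot": [0,0,0],"jaw": 0.15}
    - {"delta_pos": [0,0,-0.7],"rot": [0,0,0],"jaw": 0.15}

```text
time_s: 20.5
tcp_pos: [0.4296, 0.2765, 0.0702]
ee_rot: [[0.641, -0.768, -0.004], [-0.768, -0.641, -0.004], [0.001, 0.006, -1.0]]
wrist_force: [0.7, 0.1, -1.4]
grip_width: 0.396
```

```bash
python3 -c "
from h import *
go([.478,.081,.10])"
```

```text
total units [ 3.018  1.471 -0.485]
```

Request:
carry_out:
  series:
    - {"delta_pos": [0.2,0.1,-0.3],"rot": [0,0,0],"jaw": 0.15}
    - {"delta_pos": [0.5,0.25,-0.19],"rot": [0,0,0],"jaw": 0.15}
    - {"delta_pos": [0.7,0.33,0],"rot": [0,0,0],"jaw": 0.15}
    - {"delta_pos": [0.7,0.33,0],"rot": [0,0,0],"jaw": 0.15}
    - {"delta_pos": [0.6,0.3,0],"rot": [0,0,0],"jaw": 0.15}
    - {"delta_pos": [0.32,0.16,0],"rot": [0,0,0],"jaw": 0.15}
    - {"delta_pos": [0,0,0],"rot": [0,0,0],"jaw": 0.15}
    - {"delta_pos": [0,0,0],"rot": [0,0,0],"jaw": 0.15}

```text
time_s: 21.5
tcp_pos: [0.4793, 0.0826, 0.1006]
ee_rot: [[0.641, -0.767, -0.0], [-0.767, -0.641, 0.0], [-0.0, 0.0, -1.0]]
wrist_force: [0.1, -0.7, -1.3]
grip_width: 0.397
```

```bash
python3 -c "
from h import *
p=seatlook(2,'w7','ball_36_center',.018)
q=p['camera_from_world']@np.r_[.553,-.0085,.038,1]; u,v=q[0]/q[2]*p['fx']+p['cx'],q[1]/q[2]*p['fy']+p['cy']; print(u,v)
sphere(p,u,v,[.553,-.0085,.038],.0215,30)
go([.5132,.0385,.034-.0187+.003])"
```

```text
21.5 [0.4793 0.0826 0.1006]
mask 0.73 [275.9 153.7  48.4  52.3] [0.5138 0.0397 0.018 ]
mask 0.72 [278.4   2.9  40.    4.7] [ 0.5802 -0.0423  0.018 ]
mask 0.33 [278.3 226.   44.   34.8] [0.4725 0.0856 0.018 ]
tip 0.86 [274.4, 153.1] [0.515  0.0401 0.018 ]
grasp px 274.3 276.5 exp diam 67.4
ball 0.7 [272.6 260.8  65.8  36.5]
277.3733344566634 64.53663941597239
sphere 2825 [ 0.5529 -0.008   0.0371]
total units [0.932 0.044 1.372]
```

View pics/w7.png

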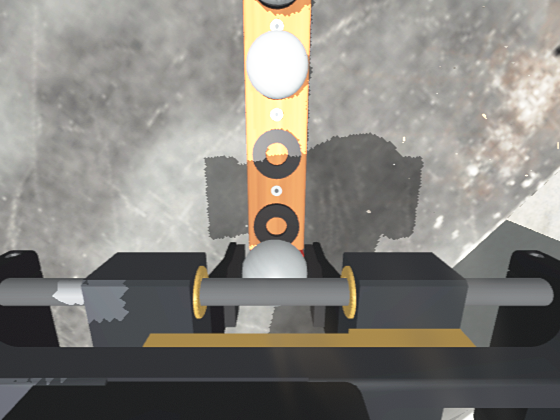

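The 43 ball is seated (fit z=37 mm). Seat 2 is at (276,153.5), and the held ball is about 1 mm forward of the grasp centre.

Request:
carry_out:
  series:
    - {"delta_pos": [0.3,0.03,0.1],"rot": [0,0,0],"jaw": 0.15}
    - {"delta_pos": [0.3,0,0.2],"rot": [0,0,0],"jaw": 0.15}
    - {"delta_pos": [0.2,0,0.3],"rot": [0,0,0],"jaw": 0.15}
    - {"delta_pos": [0.1,0,0.25],"rot": [0,0,0],"jaw": 0.15}
    - {"delta_pos": [0,0,0.2],"rot": [0,0,0],"jaw": 0.15}
    - {"delta_pos": [0,0,0.18],"rot": [0,0,0],"jaw": 0.15}
    - {"delta_pos": [0,0,0.1],"rot": [0,0,0],"jaw": 0.15}
    - {"delta_pos": [0,0,0],"rot": [0,0,0],"jaw": 0.15}

```text
time_s: 22.7
tcp_pos: [0.5126, 0.0399, 0.0206]
ee_rot: [[0.642, -0.767, -0.0], [-0.767, -0.642, -0.0], [-0.0, 0.0, -1.0]]
wrist_force: [-0.9, -1.2, -1.8]
grip_width: 0.398
```

Request:
carry_out:
  series:
    - {"delta_pos": [0,0,0],"rot": [0,0,0],"jaw": 0.15}
    - {"delta_pos": [0,0,0],"rot": [0,0,0],"jaw": 0.43}
    - {"delta_pos": [0,0,0],"rot": [0,0,0],"jaw": 0.5}
    - {"delta_pos": [0,0,0],"rot": [0,0,0],"jaw": 0.7}
    - {"delta_pos": [0,0,0],"rot": [0,0,0],"jaw": 1}
    - {"delta_pos": [0,0,0],"rot": [0,0,0],"jaw": 1}
    - {"delta_pos": [0,0,-0.2],"rot": [0,0,0],"jaw": 1}
    - {"delta_pos": [0,0,-0.5],"rot": [0,0,0],"jaw": 1}

```text
time_s: 23.7
tcp_pos: [0.5117, 0.0394, 0.0627]
ee_rot: [[0.641, -0.767, -0.003], [-0.767, -0.641, -0.001], [-0.001, 0.003, -1.0]]
wrist_force: [0.7, 0.6, 0.2]
grip_width: 0.958
```

```bash
python3 - <<'E'
from h import *
p=viewer.snapshot("top"); 
for q,r in(([.553,-.008,.038],.0215),([.5133,.0395,.034],.018)):
    c=p["camera_from_world"]@np.r_[q,1]; u,v=c[0]/c[2]*p["fx"]+p["cx"],c[1]/c[2]*p["fy"]+p["cy"]; sphere(p,u,v,q,r,8)
go([.627,.287,.14])
E
```

```text
sphere 100 [ 0.5496 -0.0072  0.0359]
sphere 39 [0.5099 0.0402 0.0314]
total units [-1.95  -4.077 -1.191]
```

Request:
carry_out:
  series:
    - {"delta_pos": [0,0,-0.6],"rot": [0,0,0],"jaw": 1}
    - {"delta_pos": [-0.1,-0.2,-0.59],"rot": [0,0,0],"jaw": 1}
    - {"delta_pos": [-0.3,-0.6,0],"rot": [0,0,0],"jaw": 1}
    - {"delta_pos": [-0.4,-0.85,0],"rot": [0,0,0],"jaw": 1}
    - {"delta_pos": [-0.4,-0.85,0],"rot": [0,0,0],"jaw": 1}
    - {"delta_pos": [-0.4,-0.85,0],"rot": [0,0,0],"jaw": 1}
    - {"delta_pos": [-0.35,-0.73,0],"rot": [0,0,0],"jaw": 1}
    - {"delta_pos": [0,0,0],"rot": [0,0,0],"jaw": 1}

```text
time_s: 24.75
tcp_pos: [0.6263, 0.2895, 0.1339]
ee_rot: [[0.643, -0.765, 0.001], [-0.765, -0.643, 0.001], [0.0, -0.001, -1.0]]
wrist_force: [-0.5, 0.4, -0.4]
grip_width: 1.0
```

Request:
carry_out:
  series:
    - {"delta_pos": [0,0,0],"rot": [0,0,0],"jaw": 1}
    - {"delta_pos": [0,0,0],"rot": [0,0,0],"jaw": 1}
    - {"delta_pos": [0,0,0],"rot": [0,0,0],"jaw": 1}
    - {"delta_pos": [0,0,0],"rot": [0,0,0],"jaw": 1}
    - {"delta_pos": [0,0,0],"rot": [0,0,0],"jaw": 1}
    - {"delta_pos": [0,0,0],"rot": [0,0,0],"jaw": 1}
    - {"delta_pos": [0,0,0],"rot": [0,0,0],"jaw": 1}
    - {"delta_pos": [0,0,0],"rot": [0,0,0],"jaw": 1}

```text
time_s: 25.75
tcp_pos: [0.6255, 0.2865, 0.1342]
ee_rot: [[0.641, -0.767, -0.0], [-0.767, -0.641, -0.0], [-0.0, 0.0, -1.0]]
wrist_force: [0.7, -0.3, -0.5]
grip_width: 0.999
```

```bash
python3 - <<'E'
from h import *
p=look("ball_30_center",.016,"w8")
q=p["camera_from_world"]@np.r_[.627,.287,.016,1]; u,v=q[0]/q[2]*p["fx"]+p["cx"],q[1]/q[2]*p["fy"]+p["cy"]; print(u,v)
c=sphere(p,u,v,[.627,.287,.016],.015,30); go([c[0],c[1],.003])
E
```

```text
25.75 [0.6255 0.2865 0.1342]
mask 0.66 [272.4 207.7  28.8  30.6] [0.627  0.2878 0.016 ]
tip 0.65 [273.4, 205.4] [0.6278 0.2854 0.016 ]
272.9875563727987 207.0974340273679
sphere 734 [0.6282 0.2864 0.0156]
total units [ 0.03  -0.033  2.186]
```

View pics/w8.png

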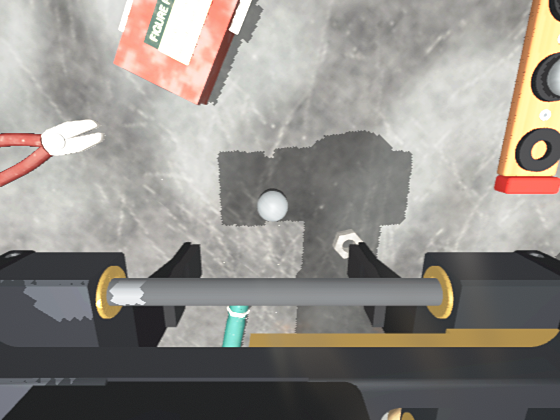

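The picture shows the 30 ball at (273,206). The nut at (347,242) is outside the finger path.

Request:
carry_out:
  series:
    - {"delta_pos": [0.02,-0.03,0.3],"rot": [0,0,0],"jaw": 1}
    - {"delta_pos": [0,0,0.4],"rot": [0,0,0],"jaw": 1}
    - {"delta_pos": [0,0,0.4],"rot": [0,0,0],"jaw": 1}
    - {"delta_pos": [0,0,0.4],"rot": [0,0,0],"jaw": 1}
    - {"delta_pos": [0,0,0.3],"rot": [0,0,0],"jaw": 1}
    - {"delta_pos": [0,0,0.2],"rot": [0,0,0],"jaw": 1}
    - {"delta_pos": [0,0,0.16],"rot": [0,0,0],"jaw": 0.9}
    - {"delta_pos": [0,0,0],"rot": [0,0,0],"jaw": 0.7}

```text
time_s: 26.9
tcp_pos: [0.6274, 0.2865, 0.004]
ee_rot: [[0.641, -0.767, -0.001], [-0.767, -0.641, -0.001], [-0.0, 0.001, -1.0]]
wrist_force: [-0.4, 0.1, -0.8]
grip_width: 0.864
```

Request:
carry_out:
  series:
    - {"delta_pos": [0,0,0],"rot": [0,0,0],"jaw": 0.5}
    - {"delta_pos": [0,0,0],"rot": [0,0,0],"jaw": 0.4}
    - {"delta_pos": [0,0,0],"rot": [0,0,0],"jaw": 0.2}
    - {"delta_pos": [0,0,0],"rot": [0,0,0],"jaw": 0.1}
    - {"delta_pos": [0,0,0],"rot": [0,0,0],"jaw": 0.1}
    - {"delta_pos": [0,0,-0.1],"rot": [0,0,0],"jaw": 0.1}
    - {"delta_pos": [0,0,-0.3],"rot": [0,0,0],"jaw": 0.1}
    - {"delta_pos": [0,0,-0.7],"rot": [0,0,0],"jaw": 0.1}
  force: 25

```text
time_s: 27.9
tcp_pos: [0.6264, 0.2858, 0.0699]
ee_rot: [[0.641, -0.768, -0.004], [-0.768, -0.641, -0.003], [-0.0, 0.005, -1.0]]
wrist_force: [0.9, 0.4, -1.1]
grip_width: 0.328
```

```bash
python3 -c "
from h import *
go([.438,.129,.10])"
```

```text
total units [-0.007  4.088 -0.482]
```

Request:
carry_out:
  series:
    - {"delta_pos": [0,0.2,-0.3],"rot": [0,0,0],"jaw": 0.1}
    - {"delta_pos": [0,0.6,-0.18],"rot": [0,0,0],"jaw": 0.1}
    - {"delta_pos": [0,0.85,0],"rot": [0,0,0],"jaw": 0.1}
    - {"delta_pos": [0,0.85,0],"rot": [0,0,0],"jaw": 0.1}
    - {"delta_pos": [0,0.85,0],"rot": [0,0,0],"jaw": 0.1}
    - {"delta_pos": [0,0.5,0],"rot": [0,0,0],"jaw": 0.1}
    - {"delta_pos": [0,0.24,0],"rot": [0,0,0],"jaw": 0.1}
    - {"delta_pos": [0,0,0],"rot": [0,0,0],"jaw": 0.1}

```text
time_s: 28.9
tcp_pos: [0.4392, 0.1292, 0.0999]
ee_rot: [[0.641, -0.767, 0.001], [-0.767, -0.641, 0.001], [0.0, -0.001, -1.0]]
wrist_force: [0.9, 0.8, -1.3]
grip_width: 0.323
```

```bash
python3 -c "
from h import *
p=seatlook(1,'w9','ball_30_center',.015)
q=p['camera_from_world']@np.r_[.5133,.0395,.034,1]; u,v=q[0]/q[2]*p['fx']+p['cx'],q[1]/q[2]*p['fy']+p['cy']; print(u,v)
sphere(p,u,v,[.5133,.0395,.034],.018,28)
go([.4735,.087,.030+.0067-.0187+.001])"
```

```text
28.9 [0.4392 0.1292 0.0999]
mask 0.68 [275.8 156.3  47.1  47.8] [0.4725 0.0879 0.018 ]
tip 0.81 [277.2, 157.5] [0.471  0.0879 0.018 ]
grasp px 271.4 275.6 exp diam 56.1
ball 0.74 [274.3 262.1  53.4  36.6]
275.6486561843095 66.7623831041262
sphere 2262 [0.5132 0.0396 0.0332]
total units [0.906 0.04  1.341]
```

View pics/w9.png

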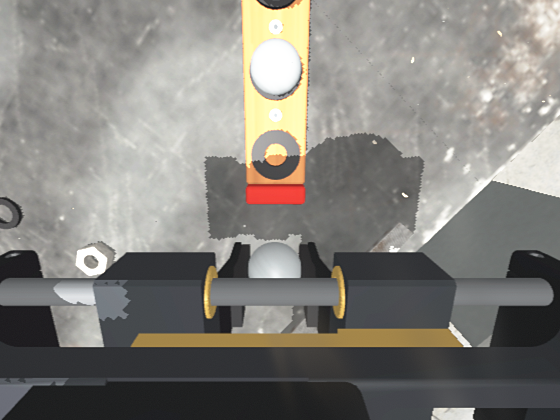

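The 36 ball is seated (fit z=33 mm). Seat 1 is at (276,155.5) next to the red block, and the held 30 ball is centred.

Request:
carry_out:
  series:
    - {"delta_pos": [0.3,0.04,0.1],"rot": [0,0,0],"jaw": 0.1}
    - {"delta_pos": [0.3,0,0.2],"rot": [0,0,0],"jaw": 0.1}
    - {"delta_pos": [0.2,0,0.3],"rot": [0,0,0],"jaw": 0.1}
    - {"delta_pos": [0.1,0,0.25],"rot": [0,0,0],"jaw": 0.1}
    - {"delta_pos": [0,0,0.2],"rot": [0,0,0],"jaw": 0.1}
    - {"delta_pos": [0,0,0.18],"rot": [0,0,0],"jaw": 0.1}
    - {"delta_pos": [0,0,0.1],"rot": [0,0,0],"jaw": 0.1}
    - {"delta_pos": [0,0,0],"rot": [0,0,0],"jaw": 0.1}

```text
time_s: 30.1
tcp_pos: [0.4723, 0.0868, 0.0196]
ee_rot: [[0.642, -0.767, 0.0], [-0.767, -0.642, 0.0], [0.0, -0.0, -1.0]]
wrist_force: [0.1, 0.1, -1.5]
grip_width: 0.329
```

Request:
carry_out:
  series:
    - {"delta_pos": [0,0,0],"rot": [0,0,0],"jaw": 0.1}
    - {"delta_pos": [0,0,0],"rot": [0,0,0],"jaw": 0.36}
    - {"delta_pos": [0,0,0],"rot": [0,0,0],"jaw": 0.42}
    - {"delta_pos": [0,0,0],"rot": [0,0,0],"jaw": 0.6}
    - {"delta_pos": [0,0,0],"rot": [0,0,0],"jaw": 0.8}
    - {"delta_pos": [0,0,0],"rot": [0,0,0],"jaw": 0.9}
    - {"delta_pos": [0,0,-0.2],"rot": [0,0,0],"jaw": 0.9}
    - {"delta_pos": [0,0,-0.5],"rot": [0,0,0],"jaw": 0.9}

```text
time_s: 31.1
tcp_pos: [0.4713, 0.0859, 0.0616]
ee_rot: [[0.641, -0.767, -0.003], [-0.767, -0.641, -0.002], [-0.001, 0.003, -1.0]]
wrist_force: [1.0, 0.6, -0.1]
grip_width: 0.867
```

Request:
carry_out:
  series:
    - {"delta_pos": [0,0,-0.6],"rot": [0,0,0],"jaw": 0.9}
    - {"delta_pos": [0,0,-0.7],"rot": [0,0,0],"jaw": 0.9}
    - {"delta_pos": [0,0,-0.7],"rot": [0,0,0],"jaw": 0.9}
    - {"delta_pos": [-0.5,0,-0.2],"rot": [0,0,0],"jaw": 0.9}
    - {"delta_pos": [-0.5,0,0],"rot": [0,0,0],"jaw": 0.9}
    - {"delta_pos": [0,0,0],"rot": [0,0,0],"jaw": 0.9}
    - {"delta_pos": [0,0,0],"rot": [0,0,0],"jaw": 0.9}
    - {"delta_pos": [0,0,0],"rot": [0,0,0],"jaw": 0.9}

```text
time_s: 32.1
tcp_pos: [0.434, 0.132, 0.1936]
ee_rot: [[0.641, -0.768, -0.0], [-0.768, -0.641, -0.0], [0.0, 0.0, -1.0]]
wrist_force: [-0.2, 0.1, -0.7]
grip_width: 0.901
```

```bash
python3 - <<'E'
from h import *
p=viewer.snapshot("wrist"); cv2.imwrite("pics/w10.png",p["frame"])
for q,r in(([.5933,-.0559,.042],.0255),([.553,-.008,.038],.0215),([.5133,.0395,.034],.018),([.4735,.087,.03],.015)):
    c=p["camera_from_world"]@np.r_[q,1]; u,v=c[0]/c[2]*p["fx"]+p["cx"],c[1]/c[2]*p["fy"]+p["cy"]; print(u.round(),v.round()); sphere(p,u,v,q,r,18)
E
```

```text
272.0 -82.0
sphere 0 [ 0.5933 -0.0559  0.042 ]
273.0 5.0
sphere 697 [ 0.5528 -0.008   0.0372]
273.0 78.0
sphere 1013 [0.513  0.0395 0.0332]
273.0 142.0
sphere 633 [0.4733 0.0872 0.0296]
```

View pics/w10.png

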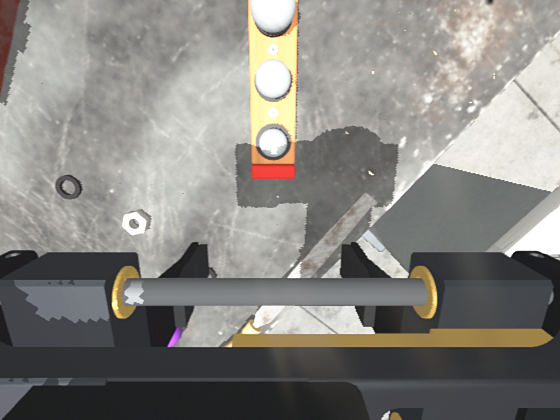

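The picture shows the 30, 36 and 43 balls at (273,142), (273,79) and (273,10), all seated. One last check of seat 4 from the top camera, and then I hand in.

```bash
python3 - <<'E'
from h import *
p=viewer.snapshot("top"); q=[.590,-.054,.041]
c=p["camera_from_world"]@np.r_[q,1]; u,v=c[0]/c[2]*p["fx"]+p["cx"],c[1]/c[2]*p["fy"]+p["cy"]; x=sphere(p,u,v,q,.0255,9)
s=get_state(); print(s["time_s"],np.abs(s["joint_velocities"]).max())
if np.linalg.norm(x-[.5898,-.0538,.0407])<.003: print(ticket.close_job())
E
```

```text
sphere 255 [ 0.5894 -0.0553  0.0399]
32.2 0.08513992481486929
the job is handed in; nothing more can be done
None
```

All four steel balls are back in the holder in size order, with 30 mm next to the red end, then 36, 43 and 51 mm in the farthest seat. The job was handed in at about 32 s with the gripper open and clear. I did not touch the purple and orange look-alikes.

- **Final position checks:** In the last wrist view, sphere fits put the 30, 36 and 43 mm balls within about 1 mm of their seated height, spaced 62 mm along the bar. The 51 mm ball was out of that view. The top camera found it where it was first seated, within about 2 mm.
- **Disagreement:** The top camera reads about 3–5 mm off from the wrist camera in position and about 1–2 mm low in height. I trusted the wrist camera for placing.
- **Contact while placing:** The 43 mm ball met its seat a little early, with about 8 N at the wrist, well below the limits. It settled correctly when released.

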